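Hang the wax pail on the stand by its bail

ROBOT

A 6-joint arm with a two-finger parallel gripper is mounted at the origin on the work surface. World frame = base frame: x ahead of the robot, y to its left, z up, the work surface at z = 0. Lengths are in mm, angles in rad, forces in N, time in s.
With the tool pointing down it reaches from about 275 to 825 mm from the base axis. Payload 5.2 kg.
Tool frame: the origin (TCP) lies midway between the tips of the shut fingers; the grasp point (between the pads) lies 19 mm behind it (grip_point_offset is the distance from the TCP to the grasp point, in mm); z points along the fingers, y is the line along which they close (so a half turn about z gives the same grasp; the last joint's range is limited). The gripper opens to 93 mm and grips with 3 to 60 N. Pads are 15 mm wide; open, the fingers measure 128 mm over their backs; the gripper's body (75 mm by 188 mm) begins 65 mm behind the grasp point.
Start: joints at [0.953, 0.259, 1.535, -0, 1.348, -0.203], TCP at [221.633, 503.372, 179.953] pointing down, gripper open.
Joint ranges: [-3.14, 3.14], [-0.91, 2.08], [0.19, 2.58], [-1.22, 4.36], [0.22, 2.71], [-3.12, 3.12]. Speed limits (rad/s): [2.57, 2.57, 3.14, 3.14, 3.14, 3.14].

INTERFACE

Orientations are given as a 3x3 rotation matrix whose columns are the frame's x, y, z axes.
In Python, from cell import * gives the robot as it stands.
- The arm moves only by the tool send_rows, never from a script. Its argument "rows" is a list of rows, each an object with "dp": the shift along the tool's x, y, z in cm, a list of three; "angular": the turn, a rotation vector about the tool's x, y, z in degrees, a list of three; "grip": the finger opening in cm, from 0 to 9.3. A call has exactly 5 rows; each row is the pose to reach, as a shift and turn from the pose commanded when the call began, along the tool's axes at that moment; what a row does not reach only later rows make up. A row lasts 1/8 s, in which the tool goes at most 62.5 mm and 10.7 degrees, less where a joint would pass 70% of its speed; a pose out of reach is approached as far as the arm can. A call with a gripper value outside its range is refused whole. The fingers move at their own pace and stop on an object; "newtons" is the grip in N (left out, the last holds). Time passes only in rows, so rows that repeat a pose let the fingers close, or fill a call up. It gives the time, the measured TCP pose, the force, the opening and the grip force at its end, in the units of the state.
- observe(): the state, without advancing time (a new reading comes with each control period).
- get_image(name): name is "scene" or "top" or "wrist"; returns (picture, depth): 384x512x3 uint8, red, green, blue; 384x512 float32, mm along the optical axis (not along the pixel's ray), 0 where there is no reading.
- camera_info(name): a dict with "fx", "fy", "cx", "cy" (pixels), "rvec" (rotation vector, rad) and "tvec" (3), from world to camera coordinates, as OpenCV has them; the wrist camera has in their place "tool_from_camera" (4x4, takes a point from camera to tool coordinates, whose origin is the TCP and whose axes are the flange's). Camera axes: x right, y down, z forward; pixel columns grow to the right and rows downward; lengths in mm; the calibration is good to about 2 mm. A picture is of the moment at which its call begins: read the wrist's pose just before it. camera_info takes no time and is no camera call.
- close_job(): hands the job in; it is judged then, once.
The state is a dict: "time_s": time; "q": joint angles; "joint_vel": joint speeds; "effort": joint torques, N m; "position": TCP position; "ee_rot": TCP orientation; "contact_force": force on the tool from outside, world axes, zero at the start; "ft_torque": the same for the moment, N m; "grip_width": opening from 0.0 (shut) to 1.0 (fully open); "gripper_force": force on a finger pad.
Only numpy, scipy, OpenCV 4.12 (cv2) and the standard library are available. Lean on these libraries where they do the work, as an engineer would, in place of code of your own. Each camera call takes 0.05 s, during which the arm holds its last target. There are 200 camera calls.

TASK

The empty pail sits in the wax warmer with its wire bail folded down: swing the bail upright while the pail stays in the warmer, then lift the pail out by the bail's black grip. Bring it to the brass stand from the front, so that both prongs pass through the bail, lay the grip down on the prongs and slide it back under the two keepers until it is fully home against the stops, gently, without pressing hard or dropping the pail. Leave it hanging still and upright, and leave the tube, speaker and jar where they are.

Things in the scene. Friction and masses are not known exactly. Their poses are not given: they have to be found in the camera images.
- warmer: White round wax warmer, fixed, an open well 142 mm across outside, about 114 mm inside, 55 mm high, inner floor 10 mm above the table. Origin at the centre of its underside, z up.
- pail: Loose aluminium pail standing in the warmer's well, 100 mm tall, 88 mm across at the foot, 100 mm at the open rim, 0.25 to 0.5 kg. Origin at the centre of its underside, z up through the mouth. The bail's hinge line runs along its y, 90 mm above the origin (100 mm above the table at the start); the bail is folded down towards its -x side.
- pail_center (a point): The middle of the pail on its axis, 50 mm above its underside.
- bail (a joint): Swing of the wire bail in rad: 0 = folded down, level, pointing to the pail's -x side; 1.57 = upright over the pail; grows as it is raised. Lower stop at -0.15. Light friction (about 0.025 N m) keeps it where it is left. The grip does not spin on the wire: held hard by fingers that do not turn with the bail, it tips the pail and wedges it in the well; held lightly (some 4 N) it turns between them.
- bail_grip (a point): Centre of the bail's black grip: a round bar 10 mm thick, 100 mm long, along the pail's y and the point's y, 95 mm from the hinge line. Two 4 mm wires, 56 mm to either side, join it to the hinge. Folded down, it lies about 45 mm outside the pail's rim and 24 mm outside the warmer's wall, more than 25 mm above the warmer's edge.
- stand: Fixed stand: white base plate 190 x 110 x 12 mm, a telescopic brass post at x = +98 mm, and on it a level brass fork: two round prongs 8 mm thick at y = +36 and -36 mm reach from the post to the stand's -x. Origin on the table straight below the stops, z up. The prongs' axis is clamped somewhere 215 to 255 mm above the table; that height is not measured: find it by feel or sight.
- stand_mouth (a point): Point on the table 48 mm from the stand's origin to its -x: straight below the middle of the stretch of the prongs that is open from above (x -35 to -62 mm). The tips, x -70 to -82 mm, rise 6 mm. The pail is too wide to pass down between the prongs: come from beyond the tips, grip above and rim below the prongs, to here. Fingers fit between the prongs back to x = +90 mm.
- stand_stop (a point): Point of the stand's base, on the table, at the stand's origin: straight below the stops. Over each prong stands a keeper, an L of 8 mm bar: its upright, at x = +6 mm, is the stop; its level roof reaches forward to x = -20 mm with 17 mm clear above the prong, then flares up to x = -30 mm. The grip is fully home when it touches both stops: its centre at x = -3 mm, 9 mm above the prongs' axis.
- tube_c (a point): Centre of a dark blue cream tube with a white cap, lying on the table, 133 mm long, 36 mm wide, 26 mm thick. Leave alone.
- speaker_c (a point): Centre of a black puck speaker, 80 mm across, 42 mm tall. Leave alone.
- jar_c (a point): Centre (37 mm up) of an amber jar with a brass lid, 64 mm across, 75 mm tall. Leave alone.

How it is judged (in metres and radians):
On the way, in this order (a step that is already met when the one before it is completed fails the run):
1. the bail stands upright (within about 20 degrees) while the pail still sits in the warmer (value of joint bail between 1.22 and 1.92 rad and z of pail_center in the frame of warmer below 0.068 m and horizontal distance between pail_center and warmer below 0.02 m), for 0.2 s.
2. the pail is lifted clear of the warmer, held by the bail's grip (z of pail_center in the frame of warmer above 0.11 m and distance between the grasp point and bail_grip below 0.035 m and contact force between the fingers and pail above 0.5 N), for 0.2 s.
At the end, for the whole second after the job is handed in: The pail hangs from the stand, released, at rest, upright within 0.3 rad; its grip lies on both prongs, under the keepers (the distance to fork_c11, the fork's stem, tells under from on top), within 9 mm of home against the stops and 18 mm of the middle between the prongs (x of bail_grip in the frame of stand between -0.012 and 0.004 m and y of bail_grip in the frame of stand between -0.018 and 0.018 m and distance between bail_grip and fork_c11 below 0.1445 m and angle between pail's own z axis and vertical below 0.3 rad and contact force between pail and stand above 1 N and contact force between pail and the fingers below 0.1 N and linear speed of pail below 0.03 m/s); the robot touches nothing.
It fails at once if the tube, speaker or jar is pushed more than 30 mm out of its place or over (distance of any of tube_c, speaker_c, jar_c from where it was at the start of the episode above 0.03 m or angle between any of speaker_c, jar_c's own z axis and vertical above 0.6 rad).
It fails at once if the pail or its bail is pressed against the stand with more than 20 N (contact force between pail and stand above 20 N).
It fails at once if the pail is pressed against the warmer with more than 20 N (contact force between pail and warmer above 20 N).
It fails at once if the pail is dropped (moves faster than 0.35 m/s while nothing holds it) (linear speed of pail above 0.35 m/s and contact force between the fingers and pail below 0.05 N).
It also fails if it takes over 72 s, if anything falls off the work surface, if the arm or the gripper's body presses on something with over 40 N, if the wrist force passes 120 N, or if a joint passes its speed limit or range.

## Working session

There is one attempt and no reset: what is moved stays moved. The work goes in short steps, Python scripts to look and compute and a tool call to move; the robot and the scene stay as the last step left them, time stands still between calls to the robot, and variables do not carry over. Pictures are saved under pics/ and viewed, at most 13 in all, crops included, and the job is handed in when it is done.

Besides the shell and the picture viewer there is one more tool, called as a command line: name --argument value ..., lists and objects as JSON in quotes. send_rows: Moves the arm, as the interface text tells. Its arguments: {"type":"object","properties":{"rows":{"type":"array","items":{"type":"object","properties":{"dp":{"type":"array","items":{"type":"number"}},"angular":{"type":"array","items":{"type":"number"}},"grip":{"type":"number"}}}},"newtons":{"type":"number"}},"required":["rows"]}

```bash
mkdir -p pics; ls; cat > h.py <<'E'
from cell import *
import numpy as np, cv2
def save(name,fn):
    im,d=get_image(name); cv2.imwrite('pics/'+fn+'.png',cv2.cvtColor(im,cv2.COLOR_RGB2BGR)); np.save('pics/'+fn+'.npy',d); return im,d
def pts(name,d,T=None):
    c=camera_info(name); v,u=np.mgrid[:d.shape[0],:d.shape[1]]
    P=np.stack([(u-c['cx'])/c['fx']*d,(v-c['cy'])/c['fy']*d,d],-1)
    if name=='wrist':
        M=np.array(c['tool_from_camera']); P=P@M[:3,:3].T+M[:3,3]
        return P@np.array(T[1]).T+np.array(T[0])
    R=cv2.Rodrigues(np.array(c['rvec'],float))[0]
    return (P-np.array(c['tvec']).ravel())@R
E
python3 - <<'E'
from h import *
s=observe(); print(s)
for n in('scene','top'):
    im,d=save(n,n+'1'); print(n,camera_info(n))
a=cv2.imread('pics/scene1.png');b=cv2.imread('pics/top1.png')
E
```

```text
pics
{'time_s': 0.0, 'q': array([ 9.53205847e-01,  2.59317071e-01,  1.53608622e+00,  8.62353289e-06,
        1.34797729e+00, -2.02812085e-01]), 'joint_vel': array([-0.00145334,  0.00021162, -0.00049392, -0.00130894,  0.00046693,
        0.00074889]), 'effort': array([ 1.98364614e-03, -4.37320805e+01, -2.84006256e+01,  7.20397057e-02,
        4.15020331e-02, -1.29573132e-04]), 'position': array([221.26361526, 502.86344255, 179.13045872]), 'ee_rot': array([[-9.15204684e-01,  4.02987965e-01, -1.04219254e-03],
       [ 4.02989144e-01,  9.15203605e-01, -1.45277914e-03],
       [ 3.68365858e-04, -1.74958255e-03, -9.99998402e-01]]), 'contact_force': array([-0.7526861 ,  0.43338267, -0.1760654 ]), 'ft_torque': array([0.04067446, 0.01593434, 0.02349779]), 'gripper_force': 0.0, 'grip_width': 1.0007212071876816}
scene {'fx': 472.82607408949775, 'fy': 472.82607408949775, 'cx': 263.559028230795, 'cy': 192.74073552435573, 'rvec': array([ 1.2603627 ,  2.51459432, -0.73460841]), 'tvec': array([ 362.70785489, -307.36262095, 1306.22596871])}
top {'fx': 471.81864241393663, 'fy': 471.81864241393663, 'cx': 251.41615711657522, 'cy': 189.6712041462266, 'rvec': array([ 2.23096681, -2.18473074,  0.04220841]), 'tvec': array([ -37.7303772 ,  552.39009134, 1082.65348957])}
```

View pics/scene1.png

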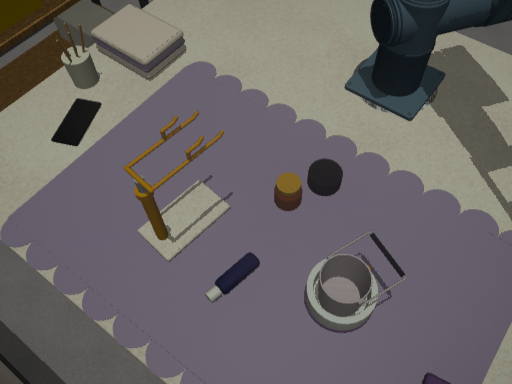

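View pics/top1.png

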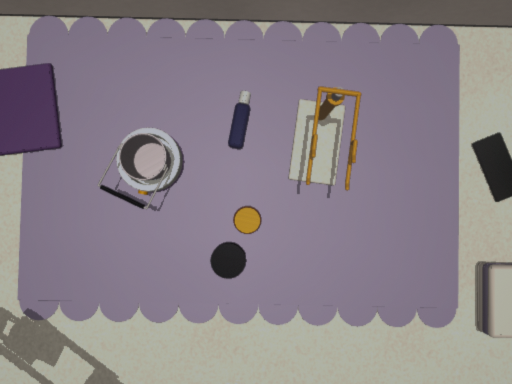

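The scene view shows the pail in the warmer at (343,285), with the bail folded toward the robot and the grip at about (387,254). The stand is at (185,200) with its fork toward the robot. In the top view the grip runs (103,187)–(145,206), and the prong tips are at (309,184) and (348,189).

```bash
python3 - <<'E'
from h import *
np.set_printoptions(precision=1,suppress=True)
im=cv2.imread('pics/top1.png');d=np.load('pics/top1.npy');P=pts('top',d)
hsv=cv2.cvtColor(im,cv2.COLOR_BGR2HSV)
for n,(u,v) in dict(table=(200,60),lid=(247,220),spk=(228,260),grip=(124,197),g1=(104,188),g2=(144,206),p1=(318,100),tip1=(309,183),tip2=(348,188),p1m=(311,165),p2m=(351,170),base=(300,140),floor=(150,160)).items(): print(n,P[v,u])
br=(hsv[...,0]>8)&(hsv[...,0]<25)&(hsv[...,1]>150)&(hsv[...,2]>60)
z=P[...,2]
m=br&(z>190)&(d>0);m[:,:280]=0;Q=P[m]; print('fork pts',len(Q),np.percentile(Q[:,2],[2,10,25,50,75,90,98]))
vv,uu=np.where(m)
# prongs tips rows
for v in range(88,192,8):
    s=np.where(m[v])[0]
    if len(s): print(v,s.min(),s.max(),P[v,s][:, :].mean(0), [ (P[v,u]).round(0).tolist() for u in (s.min()+1,s.max()-1)])
# grip
g=(im.max(2)<50)&(z>85)&(z<125)&(d>0); g[:,200:]=0; vv,uu=np.where(g); k=(vv>175)&(vv<215)&(uu>90)&(uu<155)
G=P[vv[k],uu[k]];print('grip n',k.sum(),G.mean(0),G.min(0),G.max(0)); w,V=np.linalg.eigh(np.cov(G[:,:2].T));print(V[:,1],np.sqrt(w))
# warmer rim ring: white at z 50-60
wm=(hsv[...,1]<60)&(hsv[...,2]>130)&(abs(z-55)<8);wm[:,:100]=0;wm[:,200:]=0
cs,_=cv2.findContours(wm.astype(np.uint8),0,2);c=max(cs,key=len);q=np.array([P[y,x] for [[x,y]] in c]);(a,r)=cv2.minEnclosingCircle(q[:,:2].astype(np.float32));print('warmer',a,r)
E
```

```text
table [856.3 101.2  -1.1]
lid [484.9 -17.6  73.7]
spk [393.6  23.1  40. ]
grip [528.7 239.6 115.2]
g1 [546.5 280.7 118.7]
g2 [510.9 197.4 115.3]
p1 [ 713.6 -144.2  236.9]
tip1 [ 559.7 -129.   245.7]
tip2 [ 552.2 -200.5  243.4]
p1m [ 593.3 -133.3  236.5]
p2m [ 604.1 -257.6    2.3]
base [ 670.3 -136.2   12.8]
floor [616.6 209.4  12.2]
fork pts 941 [198.3 203.3 237.5 239.2 241.3 263.8 269.5]
88 318 335 [ 735.6 -158.   239.2] [[735.0, -145.0, 242.0], [735.0, -172.0, 242.0]]
96 318 359 [ 725.4 -181.8  221.6] [[721.0, -146.0, 238.0], [723.0, -218.0, 237.0]]
104 317 358 [ 711.6 -181.   215.4] [[706.0, -144.0, 238.0], [707.0, -216.0, 240.0]]
112 316 357 [ 692.  -185.5  238.4] [[518.0, -20.0, 1100.0], [693.0, -214.0, 238.0]]
120 314 356 [ 676.8 -171.1  238.6] [[676.0, -139.0, 239.0], [678.0, -213.0, 238.0]]
128 313 355 [ 662.1 -174.2  238.5] [[661.0, -138.0, 238.0], [663.0, -211.0, 238.0]]
136 313 354 [ 645.2 -167.1  252.4] [[642.0, -134.0, 267.0], [648.0, -209.0, 240.0]]
144 312 356 [ 629.3 -170.1  263.7] [[628.0, -133.0, 265.0], [630.0, -207.0, 264.0]]
152 311 355 [ 615.5 -175.7  259.9] [[614.0, -131.0, 268.0], [616.0, -206.0, 263.0]]
160 309 354 [ 602.3 -179.5  249.4] [[602.0, -131.0, 241.0], [601.0, -203.0, 270.0]]
168 308 350 [ 588.3 -166.1  238.9] [[588.0, -130.0, 237.0], [589.0, -202.0, 240.0]]
176 307 349 [ 573.5 -164.3  240.2] [[573.0, -128.0, 241.0], [574.0, -201.0, 241.0]]
184 346 348 [ 559.5 -198.7  242.6] [[559.0, -198.0, 245.0], [559.0, -198.0, 245.0]]
grip n 177 [529.4 241.8 117.3] [508.7 197.4 111.9] [550.7 287.9 122.1]
[0.4 0.9] [ 2.3 27.7]
warmer (616.29833984375, 205.47735595703125) 71.15038299560547
```

```bash
cat >> h.py <<'E'
from scipy.spatial.transform import Rotation as Ro
def Rdown(yaw):
    y=np.radians(yaw); x=np.array([np.cos(y),np.sin(y),0]); z=np.array([0,0,-1.]); return np.stack([x,np.cross(z,x),z],1)
def rel(p,R):
    """shift (cm) and turn (deg) in tool axes to reach grasp pose p,R (TCP is 19 mm ahead)"""
    s=observe(); R0=np.array(s['ee_rot']); t=np.array(p)+R[:,2]*19
    print('t',round(s['time_s'],2),'tcp',s['position'].round(1),'dp',(R0.T@(t-s['position'])/10).round(2),'ang',np.degrees(Ro.from_matrix(R0.T@R).as_rotvec()).round(1),'F',s['contact_force'].round(1),'w',round(s['grip_width']*93,1),'gf',round(s['gripper_force'],1))
E
python3 - <<'E'
from h import *
rel([529.4,241.8,182],Rdown(67.5))
E
```

```text
t 0.1 tcp [221.3 502.9 179.2] dp [-38.72 -11.48   1.63] ang [-0.1  0.1 88.7] F [ 0.1  0.1 -0.5] w 93.3 gf 0.0
```

send_rows --rows '[{"dp": [-2.5, -0.7, 0.1], "angular": [0, 0, 8], "grip": 4.5}, {"dp": [-7, -2.1, 0.3], "angular": [0, 0, 18], "grip": 4.5}, {"dp": [-12, -3.5, 0.5], "angular": [0, 0, 28], "grip": 4.5}, {"dp": [-17, -5, 0.7], "angular": [0, 0, 38], "grip": 4.5}, {"dp": [-22, -6.5, 0.9], "angular": [0, 0, 48], "grip": 4.5}]' --newtons 4

```text
time_s: 0.72
position: [397.6, 354.0, 170.6]
ee_rot: [[-0.308, 0.952, -0.001], [0.952, 0.308, -0.0], [-0.0, -0.001, -1.0]]
contact_force: [-0.0, 0.3, 0.4]
grip_width: 0.518
gripper_force: 0.0
```

```bash
python3 - <<'E'
from h import *
rel([529.4,241.8,182],Rdown(67.5))
E
```

```text
t 0.72 tcp [397.6 354.  170.6] dp [-14.73   9.09   0.75] ang [-0.   0.  40.4] F [-0.   0.3  0.4] w 48.2 gf 0.0
```

send_rows --rows '[{"dp": [-4, 2.5, 0.2], "angular": [0, 0, 9], "grip": 4.5}, {"dp": [-8, 5, 0.4], "angular": [0, 0, 18], "grip": 4.5}, {"dp": [-12, 7.5, 0.6], "angular": [0, 0, 28], "grip": 4.5}, {"dp": [-14.7, 9.1, 0.75], "angular": [0, 0, 38], "grip": 4.5}, {"dp": [-14.7, 9.1, 0.75], "angular": [0, 0, 40.4], "grip": 4.5}]'

```text
time_s: 1.35
position: [530.7, 241.9, 162.4]
ee_rot: [[0.383, 0.924, -0.001], [0.924, -0.383, -0.001], [-0.001, -0.001, -1.0]]
contact_force: [-1.3, -0.6, -0.1]
grip_width: 0.483
gripper_force: 0.0
```

```bash
python3 - <<'E'
from h import *
np.set_printoptions(precision=1,suppress=True)
rel([529.4,241.8,112],Rdown(67.5))
s=observe(); im,d=save('wrist','w1'); P=pts('wrist',d,(s['position'],s['ee_rot']))
z=P[...,2]; g=(im.max(2)<60)&(z>85)&(z<130)&(d>0)
n,l,st,c=cv2.connectedComponentsWithStats(g.astype(np.uint8))
for i in range(1,n):
    if st[i,4]>300:
        G=P[l==i];w,V=np.linalg.eigh(np.cov(G[:,:2].T));print(st[i],G.mean(0),G.min(0),G.max(0),np.percentile(G[:,2],95),V[:,1],np.sqrt(w))
for r in range(20,384,60): print([P[r,u].round(0).tolist() for u in range(40,512,110)])
E
```

```text
t 1.35 tcp [530.7 241.9 162.4] dp [-0.1 -0.1  6.9] ang [-0.   0.1 -0. ] F [-1.3 -0.6 -0.1] w 44.9 gf 0.0
[ 246  121   16  128 1530] [532.7 247.6 119.2] [507.6 198.7 114.7] [555.4 291.9 122.1] 120.77417107054396 [0.4 0.9] [ 2.6 28.4]
[[391.0, 452.0, 2.0], [490.0, 411.0, 1.0], [590.0, 369.0, 3.0], [689.0, 328.0, 2.0], [788.0, 287.0, 2.0]]
[[361.0, 404.0, 3.0], [465.0, 361.0, 1.0], [568.0, 318.0, 2.0], [672.0, 275.0, 2.0], [776.0, 232.0, 2.0]]
[[327.0, 351.0, 1.0], [437.0, 306.0, 2.0], [550.0, 276.0, 119.0], [651.0, 219.0, 15.0], [762.0, 171.0, 3.0]]
[[293.0, 293.0, 3.0], [406.0, 246.0, 2.0], [520.0, 199.0, 3.0], [627.0, 166.0, 35.0], [748.0, 104.0, 1.0]]
[[498.0, 294.0, 295.0], [523.0, 284.0, 296.0], [491.0, 130.0, 1.0], [570.0, 265.0, 296.0], [731.0, 31.0, 2.0]]
[[505.0, 286.0, 311.0], [520.0, 274.0, 304.0], [542.0, 265.0, 305.0], [564.0, 259.0, 308.0], [560.0, 310.0, 369.0]]
[[496.0, 274.0, 311.0], [521.0, 269.0, 316.0], [541.0, 262.0, 318.0], [560.0, 253.0, 316.0], [578.0, 247.0, 318.0]]
```

View pics/w1.png

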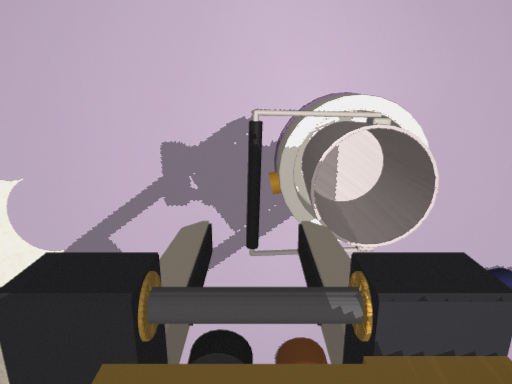

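Wrist view: the grip lies between the fingers at u≈253, rows 121–249. It is at about (531,244.5,113), consistent with a raised angle of about 0.14 rad.

```bash
python3 - <<'E'
from h import *
rel([531,244.5,113],Rdown(67.5))
for t in np.linspace(.137,1.6,11): print(round(t,2),(9.5*np.array([np.cos(.137)-np.cos(t),-(np.sin(t)-np.sin(.137))])).round(2))
E
```

```text
t 1.4 tcp [529.8 242.7 162.5] dp [0.21 0.05 6.85] ang [-0.1  0.1  0. ] F [-0.3  0.5 -0.5] w 44.9 gf 0.0
0.14 [ 0. -0.]
0.28 [ 0.29 -1.36]
0.43 [ 0.77 -2.66]
0.58 [ 1.44 -3.88]
0.72 [ 2.28 -4.98]
0.87 [ 3.27 -5.95]
1.01 [ 4.4  -6.77]
1.16 [ 5.63 -7.42]
1.31 [ 6.94 -7.87]
1.45 [ 8.3  -8.14]
1.6 [ 9.69 -8.2 ]
```

send_rows --rows '[{"dp": [0.1, 0, 1.5], "angular": [0, 0, 0], "grip": 4.2}, {"dp": [0.2, -0.1, 3.0], "angular": [0, 0, 0], "grip": 4.0}, {"dp": [0.2, -0.1, 4.5], "angular": [0, 0, 0], "grip": 4.0}, {"dp": [0.2, -0.1, 6.0], "angular": [0, 0, 0], "grip": 4.0}, {"dp": [0.2, -0.1, 6.8], "angular": [0, 0, 0], "grip": 4.0}]'

```text
time_s: 2.02
position: [528.3, 246.3, 93.9]
ee_rot: [[0.377, 0.926, -0.002], [0.926, -0.377, -0.0], [-0.001, -0.001, -1.0]]
contact_force: [-0.2, 0.2, 0.2]
grip_width: 0.425
gripper_force: 0.0
```

send_rows --rows '[{"dp": [0, 0, 0], "angular": [0, 0, 0], "grip": 3}, {"dp": [0, 0, 0], "angular": [0, 0, 0], "grip": 2}, {"dp": [0, 0, 0], "angular": [0, 0, 0], "grip": 1.4}, {"dp": [0, 0, 0], "angular": [0, 0, 0], "grip": 1.0}, {"dp": [0, 0, 0], "angular": [0, 0, 0], "grip": 0.5}]' --newtons 4

```text
time_s: 2.65
position: [529.2, 246.3, 95.7]
ee_rot: [[0.377, 0.926, 0.0], [0.926, -0.377, 0.0], [0.0, 0.0, -1.0]]
contact_force: [0.3, 0.2, 0.1]
grip_width: 0.066
gripper_force: 0.0
```

```bash
python3 - <<'E'
from h import *
rel([531,244.5,113],Rdown(67.5))
save('wrist','w2'); im,d=save('scene','s2')
a=cv2.imread('pics/w2.png'); b=cv2.resize(cv2.imread('pics/s2.png')[190:334,300:492],(512,384),interpolation=2)
cv2.imwrite('pics/c2.png',cv2.resize(np.hstack([a,b]),(800,300)))
E
```

```text
t 2.65 tcp [529.2 246.3  95.7] dp [-0.1   0.24  0.17] ang [ 0.  -0.   0.3] F [0.3 0.2 0.1] w 6.1 gf 0.0
```

View pics/c2.png

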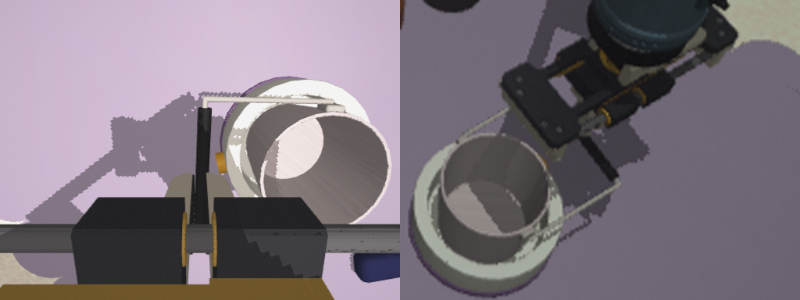

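send_rows --rows '[{"dp": [0, 0, 0], "angular": [0, 0, 0], "grip": 0.5}, {"dp": [0, 0, 0], "angular": [0, 0, 0], "grip": 0.3}, {"dp": [0, 0, 0], "angular": [0, 0, 0], "grip": 0.3}, {"dp": [0, 0, 0], "angular": [0, 0, 0], "grip": 0.2}, {"dp": [0, 0, 0], "angular": [0, 0, 0], "grip": 0.2}]' --newtons 4

```text
time_s: 3.38
position: [529.0, 246.3, 95.4]
ee_rot: [[0.377, 0.926, 0.0], [0.926, -0.377, -0.0], [-0.0, 0.0, -1.0]]
contact_force: [-0.3, 0.6, 0.1]
grip_width: 0.021
gripper_force: 0.0
```

```bash
python3 - <<'E'
from h import *
s=observe()
for n in('wrist','top'):
    im,d=save(n,n+'3'); P=pts(n,d,(s['position'],s['ee_rot']) if n=='wrist' else None)
    z=P[...,2]; g=(im.max(2)<60)&(z>85)&(z<135)&(d>0)
    k,l,st,c=cv2.connectedComponentsWithStats(g.astype(np.uint8))
    for i in range(1,k):
        if st[i,4]>25:
            G=P[l==i]; print(n,st[i],G.mean(0).round(1),np.percentile(G,[3,97],axis=0).round(0).tolist())
a=cv2.imread('pics/wrist3.png')[60:384,120:400]
cv2.imwrite('pics/c3.png',cv2.resize(a,(518,600),interpolation=2))
E
```

```text
wrist [ 251  137   20  150 1661] [539.4 263.4 119.3] [[518.0, 218.0, 117.0], [553.0, 289.0, 121.0]]
top [125 196  20  13  96] [518.3 217.  116.5] [[509.0, 199.0, 112.0], [529.0, 234.0, 120.0]]
```

View pics/c3.png

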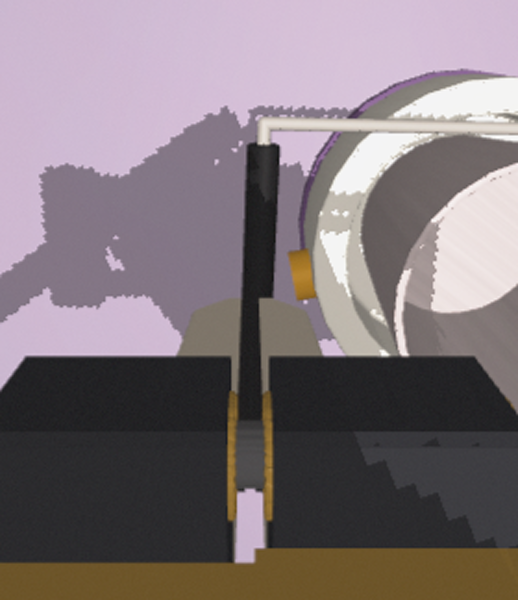

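Close-up: the bar runs straight into the gap between the fingers at crop column 250, but the reported opening is only 2 mm. I'll check the depths in the tool frame.

```bash
python3 - <<'E'
from h import *
np.set_printoptions(precision=0,suppress=True,linewidth=160)
s=observe();print(s['grip_width'],camera_info('wrist'))
d=np.load('pics/wrist3.npy');P=pts('wrist',d,(np.zeros(3),np.eye(3)))
for r in (150,200,215,225,235,245,251,270,285): print(r,*[f'{c}:{P[r,c]}' for c in (228,240,249,254,258,264,277)])
d=np.load('pics/w1.npy');P=pts('wrist',d,(np.zeros(3),np.eye(3)))
for r in (225,235,245,260,280): print(r,*[f'{c}:{P[r,c]}' for c in range(170,340,14)])
E
```

```text
0.022430743059873488 {'fx': 343.28664616890626, 'fy': 343.28664616890626, 'cx': 254.71556525082767, 'cy': 185.65873430031326, 'tool_from_camera': array([[  -0.,   -1.,   -0.,   74.],
       [   1.,   -0.,    0.,    1.],
       [  -0.,   -0.,    1., -206.],
       [   0.,    0.,    0.,    1.]])}
150 228:[ 24. -23.  94.] 240:[ 24. -12.  93.] 249:[24. -4. 93.] 254:[ 43.   0. -23.] 258:[ 43.   2. -24.] 264:[ 44.   6. -25.] 277:[24. 20. 93.]
200 228:[-23. -24.  95.] 240:[-22. -13.  93.] 249:[-22.  -5.  93.] 254:[ 15.   0. -24.] 258:[ 16.   2. -25.] 264:[ 15.   6. -24.] 277:[-10.  18.  54.]
215 228:[-37. -24.  93.] 240:[-37. -13.  94.] 249:[-37.  -5.  92.] 254:[  6.   0. -24.] 258:[  7.   2. -25.] 264:[  6.   6. -23.] 277:[-37.  21.  93.]
225 228:[-47. -24.  93.] 240:[  9.  -7. -46.] 249:[  9.  -2. -45.] 254:[ -0.   0. -23.] 258:[  7.   2. -42.] 264:[  9.   5. -46.] 277:[ 10.  12. -47.]
235 228:[  9. -12. -58.] 240:[  9.  -6. -59.] 249:[  9.  -2. -58.] 254:[ -5.   0. -25.] 258:[  8.   2. -55.] 264:[  9.   5. -59.] 277:[  9.  11. -58.]
245 228:[  9. -11. -69.] 240:[  9.  -6. -70.] 249:[  8.
[... 1296 characters left out ...]
282:[-99.  32. 161.] 296:[-99.  49. 160.] 310:[ 10.  24. -70.] 324:[  9.  31. -70.] 338:[  9.  37. -69.]
260 170:[  9. -33. -83.] 184:[  9. -27. -83.] 198:[  8. -22. -80.] 212:[-117.  -50.  159.] 226:[-118.  -33.  160.] 240:[-118.  -17.  160.] 254:[-118.   -0.  159.] 268:[-119.   16.  161.] 282:[-118.   33.  161.] 296:[-118.   49.  160.] 310:[  8.  23. -81.] 324:[  9.  28. -82.] 338:[ 10.  33. -84.]
280 170:[  9. -30. -98.] 184:[  9. -25. -97.] 198:[  1. -22. -84.] 212:[-144.  -50.  160.] 226:[-145.  -34.  161.] 240:[-144.  -17.  159.] 254:[-144.   -0.  160.] 268:[-145.   17.  161.] 282:[-145.   33.  161.] 296:[-144.   50.  160.] 310:[  0.  23. -83.] 324:[  9.  25. -98.] 338:[  9.  30. -98.]
```

```bash
python3 - <<'E'
from h import *
s=observe();R=np.array(s['ee_rot']);print(s['position'])
import cell; print([n for n in dir(cell) if not n.startswith('_')], getattr(cell,'grip_point_offset',None))
for n,f in(('scene','s2'),('top','top3')):
    im=cv2.imread(f'pics/{f}.png'); Q=(pts(n,np.load(f'pics/{f}.npy'))-s['position'])@R
    m=(abs(Q[...,0])<11)&(abs(Q[...,1])<22)&(Q[...,2]<70)&(Q[...,2]>-160)
    q=Q[m];o=np.argsort(-q[:,2])[:200]; print(n,m.sum())
    h,e=np.histogram(q[:,2],bins=range(-160,71,10)); print(dict(zip(e[:-1].tolist(),h.tolist())))
    k=(q[:,2]>-60)
    for a,c in list(zip(q[k],im[m][k]))[::max(1,k.sum()//25)]: print(a.round(0),c)
E
```

```text
[529.05690935 246.32977508  95.45790956]
['MotionError', 'camera_info', 'close_job', 'get_image', 'grip_point_offset', 'observe'] 18.8
scene 114
{-160: 27, -150: 19, -140: 0, -130: 0, -120: 0, -110: 1, -100: 8, -90: 9, -80: 6, -70: 4, -60: 0, -50: 12, -40: 1, -30: 19, -20: 6, -10: 0, 0: 0, 10: 0, 20: 0, 30: 0, 40: 0, 50: 1, 60: 1}
[  9.  -3. -50.] [52 54 55]
[  8.  -8. -44.] [62 70 73]
[  8.  -3. -45.] [44 48 49]
[  9.  -5. -44.] [60 68 70]
[  7.  -3. -38.] [48 46 48]
[  9.  -2. -43.] [59 65 67]
[  9.   8. -50.] [52 53 55]
[  9.   7. -49.] [83 82 86]
[  9.  11. -49.] [60 67 68]
[  8.   6. -42.] [62 70 72]
[  9.  16. -49.] [57 62 63]
[  8.  12. -44.] [62 70 72]
[  9.  10. -43.] [65 73 76]
[  2.   8. -23.] [39 38 38]
[  3.   7. -24.] [41 43 44]
[  4.   5. -24.] [39 42 42]
[  5.   4. -24.] [42 46 48]
[  5.   1. -22.] [39 42 44]
[  2.  10. -20.] [40 37 39]
[  2.   7. -19.] [27 24 24]
[  4.   7. -22.] [26 23 25]
[  5.   5. -22.] [25 25 26]
[  6.   3. -21.] [26 24 26]
[  8.   3. -24.] [24 20 21]
[  8.   0. -21.] [38 33 36]
[  4.   9. -20.] [42 38 40]
[  5.   7. -20.] [24 21 23]
[  7.   7. -23.] [23 20 22]
[  8.   6. -23.] [23 21 22]
[  9.   4. -22.] [25 22 23]
[ 10.   3. -24.] [25 22 23]
[ 10.  -1. -19.] [51 46 48]
[  7.   8. -19.] [28 25 27]
[  8.   7. -21.] [24 23 24]
[  9.   6. -20.] [24 22 23]
[ 11.   6. -24.] [25 22 23]
[  9.   8. -20.] [24 21 24]
[ 11.   7. -20.] [21 20 23]
[-10.  20.  55.] [44 72 92]
[-10.  19.  61.] [56 76 90]
top 6
{-160: 0, -150: 0, -140: 0, -130: 0, -120: 0, -110: 0, -100: 2, -90: 1, -80: 0, -70: 0, -60: 0, -50: 1, -40: 0, -30: 0, -20: 1, -10: 0, 0: 0, 10: 0, 20: 0, 30: 0, 40: 0, 50: 1, 60: 0}
[-11.  20.  56.] [42 71 94]
[-11.  -3. -20.] [35 29 32]
[ -9. -10. -42.] [43 53 60]
```

All three cameras put the real fingertips about 42 mm short of the reported TCP, so the fingers closed above the bar. I'll open, lower 35 mm so the bar sits inside the pads, and re-grip.

send_rows --rows '[{"dp": [0, 0, 0], "angular": [0, 0, 0], "grip": 4}, {"dp": [-0.1, 0.2, 0], "angular": [0, 0, 0], "grip": 4}, {"dp": [-0.1, 0.2, 0], "angular": [0, 0, 0], "grip": 4}, {"dp": [-0.1, 0.2, 0], "angular": [0, 0, 0], "grip": 4}, {"dp": [-0.1, 0.2, 0], "angular": [0, 0, 0], "grip": 4}]'

```text
time_s: 4.1
position: [530.5, 244.6, 95.4]
ee_rot: [[0.377, 0.926, -0.0], [0.926, -0.377, 0.0], [-0.0, -0.0, -1.0]]
contact_force: [-0.3, -0.2, 0.2]
grip_width: 0.425
gripper_force: 0.0
```

send_rows --rows '[{"dp": [0, 0, 0.8], "angular": [0, 0, 0], "grip": 4}, {"dp": [0, 0, 1.6], "angular": [0, 0, 0], "grip": 4}, {"dp": [0, 0, 2.4], "angular": [0, 0, 0], "grip": 4}, {"dp": [0, 0, 3.1], "angular": [0, 0, 0], "grip": 4}, {"dp": [0, 0, 3.5], "angular": [0, 0, 0], "grip": 4}]'

```text
time_s: 4.72
position: [530.2, 244.6, 59.7]
ee_rot: [[0.377, 0.926, -0.001], [0.926, -0.377, -0.0], [-0.0, -0.001, -1.0]]
contact_force: [0.4, 0.4, -0.3]
grip_width: 0.429
gripper_force: 0.0
```

send_rows --rows '[{"dp": [0, 0, 0], "angular": [0, 0, 0], "grip": 2.5}, {"dp": [0, 0, 0], "angular": [0, 0, 0], "grip": 1.4}, {"dp": [0, 0, 0], "angular": [0, 0, 0], "grip": 0.8}, {"dp": [0, 0, 0], "angular": [0, 0, 0], "grip": 0.5}, {"dp": [0, 0, 0], "angular": [0, 0, 0], "grip": 0.5}]' --newtons 4

```text
time_s: 5.35
position: [530.7, 244.6, 60.7]
ee_rot: [[0.377, 0.926, 0.001], [0.926, -0.377, 0.0], [0.0, 0.0, -1.0]]
contact_force: [0.7, -0.5, 0.4]
grip_width: 0.11
gripper_force: 4.0
```

Gripped: 10.2 mm opening at 4 N. Now I'll follow the arc.

send_rows --rows '[{"dp": [0, 0.18, -0.93], "angular": [0, 0, 0], "grip": 0.5}, {"dp": [0, 0.45, -1.84], "angular": [0, 0, 0], "grip": 0.5}, {"dp": [0, 0.8, -2.72], "angular": [0, 0, 0], "grip": 0.5}, {"dp": [0, 1.25, -3.56], "angular": [0, 0, 0], "grip": 0.5}, {"dp": [0, 1.77, -4.35], "angular": [0, 0, 0], "grip": 0.5}]'

```text
time_s: 5.98
position: [547.3, 237.9, 104.7]
ee_rot: [[0.377, 0.926, 0.0], [0.926, -0.377, 0.0], [0.0, 0.0, -1.0]]
contact_force: [-1.2, 0.5, -0.7]
grip_width: 0.104
gripper_force: 4.0
```

send_rows --rows '[{"dp": [0, 0.6, -0.73], "angular": [0, 0, 0], "grip": 0.5}, {"dp": [0, 1.28, -1.41], "angular": [0, 0, 0], "grip": 0.5}, {"dp": [0, 2.01, -2.0], "angular": [0, 0, 0], "grip": 0.5}, {"dp": [0, 2.8, -2.53], "angular": [0, 0, 0], "grip": 0.5}, {"dp": [0, 3.64, -2.97], "angular": [0, 0, 0], "grip": 0.5}]'

```text
time_s: 6.6
position: [581.1, 224.0, 134.0]
ee_rot: [[0.377, 0.926, 0.0], [0.926, -0.377, 0.0], [0.0, -0.0, -1.0]]
contact_force: [-1.3, 0.5, 0.5]
grip_width: 0.108
gripper_force: 4.0
```

send_rows --rows '[{"dp": [0, 0.88, -0.36], "angular": [0, 0, 0], "grip": 0.5}, {"dp": [0, 1.79, -0.62], "angular": [0, 0, 0], "grip": 0.5}, {"dp": [0, 2.73, -0.8], "angular": [0, 0, 0], "grip": 0.5}, {"dp": [0, 3.67, -0.87], "angular": [0, 0, 0], "grip": 0.5}, {"dp": [0, 3.9, -0.87], "angular": [0, 0, 0], "grip": 0.5}]'

```text
time_s: 7.22
position: [617.5, 209.0, 142.3]
ee_rot: [[0.378, 0.926, 0.0], [0.926, -0.378, -0.0], [-0.0, 0.0, -1.0]]
contact_force: [-0.5, 0.5, -1.3]
grip_width: 0.107
gripper_force: 4.0
```

```bash
python3 - <<'E'
from h import *
rel([618,208,195],Rdown(67.5))
save('wrist','w4'); im,d=save('scene','s4')
a=cv2.imread('pics/w4.png'); b=cv2.resize(cv2.imread('pics/s4.png')[180:372,256:512],(512,384),interpolation=2)
cv2.imwrite('pics/c4.png',cv2.resize(np.hstack([a,b]),(800,300)))
E
```

```text
t 7.22 tcp [617.5 209.  142.3] dp [-0.07  0.09 -3.37] ang [0.  0.  0.3] F [-0.5  0.5 -1.3] w 10.0 gf 4.0
```

View pics/c4.png

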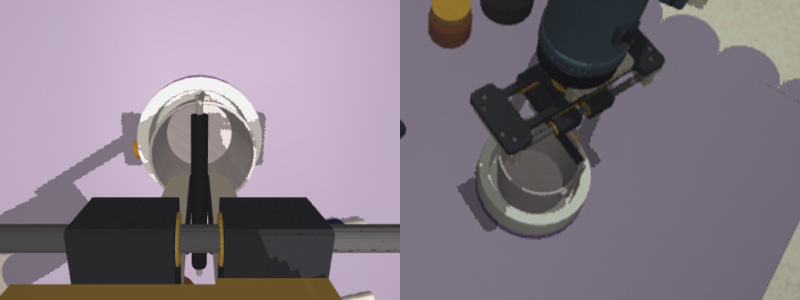

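The bail is upright over the pail (grip vertical at wrist column ≈200), and the pail still sits in the well. Next I tighten and lift.

send_rows --rows '[{"dp": [0, 0, 0], "angular": [0, 0, 0], "grip": 0.5}, {"dp": [0, 0, 0], "angular": [0, 0, 0], "grip": 0.3}, {"dp": [0, 0, 0], "angular": [0, 0, 0], "grip": 0}, {"dp": [0, 0, -0.1], "angular": [0, 0, 0], "grip": 0}, {"dp": [0, 0, -0.4], "angular": [0, 0, 0], "grip": 0}]' --newtons 35

```text
time_s: 7.95
position: [616.5, 209.5, 146.2]
ee_rot: [[0.377, 0.926, -0.0], [0.926, -0.377, -0.0], [-0.0, -0.0, -1.0]]
contact_force: [0.0, 1.1, -2.3]
grip_width: 0.095
gripper_force: 35.0
```

send_rows --rows '[{"dp": [0, 0, -0.6], "angular": [0, 0, 0], "grip": 0}, {"dp": [0, 0, -1.3], "angular": [0, 0, 0], "grip": 0}, {"dp": [0, 0, -2.1], "angular": [0, 0, 0], "grip": 0}, {"dp": [0, 0, -3], "angular": [0, 0, 0], "grip": 0}, {"dp": [0, 0, -4], "angular": [0, 0, 0], "grip": 0}]'

```text
time_s: 8.57
position: [616.8, 209.5, 187.1]
ee_rot: [[0.377, 0.926, 0.0], [0.926, -0.377, 0.0], [0.0, 0.0, -1.0]]
contact_force: [-0.1, 0.2, -3.5]
grip_width: 0.096
gripper_force: 35.0
```

send_rows --rows '[{"dp": [0, 0, -1.2], "angular": [0, 0, 0], "grip": 0}, {"dp": [0, 0, -2.4], "angular": [0, 0, 0], "grip": 0}, {"dp": [0, 0, -3.4], "angular": [0, 0, 0], "grip": 0}, {"dp": [0, 0, -4.2], "angular": [0, 0, 0], "grip": 0}, {"dp": [0, 0, -4.5], "angular": [0, 0, 0], "grip": 0}]'

```text
time_s: 9.2
position: [616.9, 209.5, 232.0]
ee_rot: [[0.377, 0.926, 0.001], [0.926, -0.377, 0.0], [0.0, 0.001, -1.0]]
contact_force: [1.0, 0.9, -2.8]
grip_width: 0.098
gripper_force: 35.0
```

```bash
python3 - <<'E'
from h import *
s=observe(); R=Rdown(83.3)
import h
rel(np.array([515,-158,280-53+19]),R)
d=np.load('pics/scene1.npy')
im,d=save('scene','s5')
a=cv2.resize(cv2.imread('pics/s5.png'),(800,600))
cv2.imwrite('pics/c5.png',a)
E
```

```text
t 9.2 tcp [616.9 209.5 232. ] dp [-37.88   4.43   0.49] ang [  0.   -0.  -15.5] F [ 1.   0.9 -2.8] w 9.1 gf 35.0
```

View pics/c5.png

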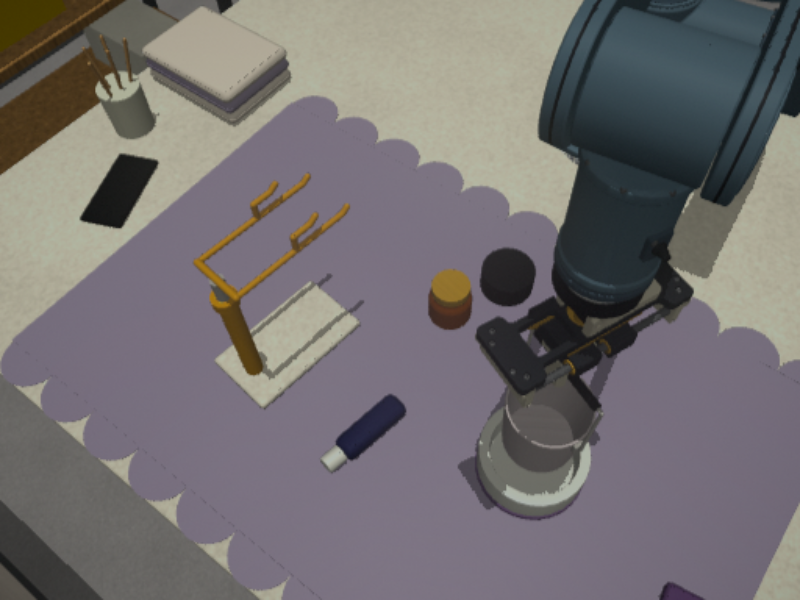

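Pail clear of the warmer, about 3 N of weight. Next I carry it over toward the stand front.

send_rows --rows '[{"dp": [-1.2, 0.4, 0], "angular": [0, 0, -1], "grip": 0}, {"dp": [-3.6, 1.1, 0], "angular": [0, 0, -3], "grip": 0}, {"dp": [-6.8, 2.1, 0], "angular": [0, 0, -5], "grip": 0}, {"dp": [-10.2, 3.2, 0], "angular": [0, 0, -7], "grip": 0}, {"dp": [-13.6, 4.2, 0], "angular": [0, 0, -9], "grip": 0}]'

```text
time_s: 9.88
position: [603.7, 65.7, 230.8]
ee_rot: [[0.226, 0.974, -0.001], [0.974, -0.226, -0.0], [-0.001, -0.001, -1.0]]
contact_force: [1.0, -0.0, -2.6]
grip_width: 0.096
gripper_force: 35.0
```

```bash
python3 - <<'E'
from h import *
rel(np.array([515,-158,280-53+19]),Rdown(83.3))
E
```

```text
t 9.88 tcp [603.7  65.7 230.8] dp [-23.8   -3.58   0.4 ] ang [-0.1  0.  -6.4] F [ 1.  -0.  -2.6] w 9.0 gf 35.0
```

send_rows --rows '[{"dp": [-2.5, -1.2, 0], "angular": [0, 0, -1.5], "grip": 0}, {"dp": [-5, -2.6, 0], "angular": [0, 0, -3], "grip": 0}, {"dp": [-7.5, -4.2, 0], "angular": [0, 0, -4.5], "grip": 0}, {"dp": [-10, -5.5, 0], "angular": [0, 0, -6.4], "grip": 0}, {"dp": [-12, -6, 0], "angular": [0, 0, -6.4], "grip": 0}]'

```text
time_s: 10.5
position: [516.9, -36.8, 231.1]
ee_rot: [[0.117, 0.993, -0.001], [0.993, -0.117, -0.0], [-0.0, -0.001, -1.0]]
contact_force: [0.1, -0.0, -2.3]
grip_width: 0.097
gripper_force: 35.0
```

```bash
python3 - <<'E'
from h import *
rel(np.array([515,-158,280-53+19]),Rdown(83.3))
E
```

```text
t 10.5 tcp [516.9 -36.8 231.1] dp [-12.06   1.24   0.41] ang [-0.1  0.  -0. ] F [ 0.1 -0.  -2.3] w 9.1 gf 35.0
```

send_rows --rows '[{"dp": [-2.8, 0.2, 0], "angular": [0, 0, 0], "grip": 0}, {"dp": [-6, 0.5, 0], "angular": [0, 0, 0], "grip": 0}, {"dp": [-9, 0.8, 0], "angular": [0, 0, 0], "grip": 0}, {"dp": [-11.2, 0.9, 0], "angular": [0, 0, 0], "grip": 0}, {"dp": [-12, 1.0, 0], "angular": [0, 0, 0], "grip": 0}]'

```text
time_s: 11.12
position: [513.5, -157.4, 230.9]
ee_rot: [[0.119, 0.993, -0.001], [0.993, -0.119, -0.0], [-0.0, -0.001, -1.0]]
contact_force: [1.1, -0.2, -3.2]
grip_width: 0.097
gripper_force: 35.0
```

```bash
python3 - <<'E'
from h import *
np.set_printoptions(precision=1,suppress=True,linewidth=150)
rel(np.array([515,-158,280-53+19]),Rdown(83.3))
s=observe();T=(s['position'],s['ee_rot'])
im,d=save('wrist','w6'); it,dt=save('top','top6')
for n,i,dd in(('wrist',im,d),('top',it,dt)):
    P=pts(n,dd,T); Q=(P-s['position'])@np.array(s['ee_rot']); Q[...,2]+=53   # tool frame rel. to grip: x along bar, y ahead, z down
    hsv=cv2.cvtColor(i,cv2.COLOR_RGB2HSV); br=(hsv[...,0]>8)&(hsv[...,0]<25)&(hsv[...,1]>140)&(dd>0)&(P[...,2]>200)&(P[...,2]<285)&(Q[...,1]>15)&(abs(Q[...,0])<75)
    q=Q[br]; print(n,len(q),q.min(0) if len(q) else '')
    for sg in(-1,1):
        w=q[q[:,0]*sg>0]
        if not len(w): continue
        print(sg,'ymin',np.percentile(w[:,1],[0,1]))
        for a in range(20,170,10):
            k=w[(w[:,1]>=a)&(w[:,1]<a+10)]
            if len(k): print(a,len(k),'x',np.percentile(k[:,0],[5,50,95]),'z',np.percentile(k[:,2],[5,50,95]))
E
```

```text
t 11.12 tcp [ 513.5 -157.4  230.9] dp [-0.   0.1  0.4] ang [-0.1  0.  -0.2] F [ 1.1 -0.2 -3.2] w 9.1 gf 35.0
wrist 4864 [-37.8  40.6   8.5]
-1 ymin [92.3 94.7]
90 127 x [-36.4 -32.5 -30.9] z [16.6 42.  44.7]
100 256 x [-36.7 -32.3 -31. ] z [17.7 41.7 44.4]
110 279 x [-36.9 -32.3 -30.9] z [18.  41.7 45. ]
120 481 x [-35.8 -31.9 -30.9] z [18.4 33.5 43.9]
130 140 x [-36.1 -32.4 -30.8] z [40.2 42.5 45. ]
140 190 x [-37.  -33.2 -30.9] z [41.  42.4 45. ]
150 189 x [-37.  -33.2 -31.1] z [40.9 42.2 45.2]
160 58 x [-37.2 -32.8 -31. ] z [40.9 42.6 45.4]
1 ymin [40.6 42.4]
40 191 x [33.8 37.3 40. ] z [35.3 37.2 40.3]
50 193 x [33.9 37.2 40.1] z [40.1 41.9 43.7]
60 209 x [33.8 37.3 40. ] z [41.  42.1 43.9]
70 203 x [33.8 37.2 40.1] z [41.  42.2 43.7]
80 280 x [33.9 37.2 40. ] z [10.5 41.8 43.5]
90 478 x [33.9 37.7 40.6] z [ 9.7 15.9 43.6]
100 450 x [34.2 38.  40.6] z [15.8 18.5 43.5]
110 463 x [34.1 38.3 40.8] z [16.1 18.1 44. ]
120 497 x [34.2 38.9 40.9] z [16.3 18.6 42.9]
130 62 x [37.4 40.  40.7] z [17.8 42.7 44.7]
140 118 x [35.8 39.  40.6] z [40.8 42.2 44. ]
top 765 [-38.6  40.2  11.8]
-1 y
[... 199 characters left out ...]
4.7 47. ]
150 17 x [-38.  -34.6 -32.9] z [43. 45. 48.]
160 19 x [-38.  -35.  -32.7] z [43.4 45.5 48.9]
1 ymin [40.2 42.4]
40 21 x [33.9 35.9 39.2] z [38.1 40.3 43. ]
50 17 x [33.1 36.3 38.4] z [41.4 44.4 46.8]
60 18 x [33.8 36.1 38.4] z [43.3 45.3 46.5]
70 18 x [33.8 36.1 38.9] z [41.9 44.4 46.1]
80 18 x [34.5 36.7 39. ] z [13.4 44.7 47. ]
90 27 x [34.7 37.8 39.9] z [12.3 16.3 44.1]
100 26 x [34.1 37.4 39.6] z [17.  20.5 45.1]
110 19 x [34.8 37.4 39.8] z [17.4 19.7 44.8]
120 25 x [34.3 37.8 39.7] z [18.8 21.  43.5]
130 10 x [34.4 36.8 38.6] z [42.7 45.1 47.6]
140 17 x [34.1 37.2 39.1] z [43.3 45.4 47. ]
150 20 x [33.7 36.3 39.2] z [42.  45.2 47.8]
160 21 x [32.9 36.4 39.8] z [43.8 45.2 46.9]
```

View pics/w6.png

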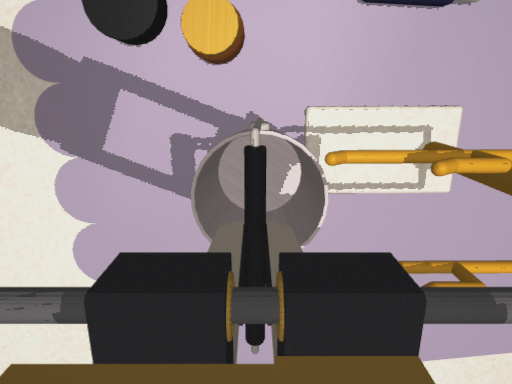

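Wrist view: the prongs lie to the right, the near one's tip at (335,159) and the far one at row 267. Both are parallel to my approach. In the tool frame the prongs are at x = +37 and −34, the tips are 40 mm ahead, and the prong tops are 42–45 mm below the grip. Now lower and advance.

send_rows --rows '[{"dp": [0.1, 0, 0.6], "angular": [0, 0, 0], "grip": 0}, {"dp": [0.1, 0, 1.4], "angular": [0, 0, 0], "grip": 0}, {"dp": [0.1, 0.6, 2.0], "angular": [0, 0, 0], "grip": 0}, {"dp": [0.1, 1.6, 2.0], "angular": [0, 0, 0], "grip": 0}, {"dp": [0.1, 3.0, 2.0], "angular": [0, 0, 0], "grip": 0}]' --newtons 12

```text
time_s: 11.85
position: [545.3, -158.4, 211.5]
ee_rot: [[0.118, 0.993, 0.0], [0.993, -0.118, -0.0], [-0.0, 0.0, -1.0]]
contact_force: [0.3, 0.2, -2.2]
grip_width: 0.101
gripper_force: 12.0
```

send_rows --rows '[{"dp": [0, 1.4, 0], "angular": [0, 0, 0], "grip": 0}, {"dp": [0, 2.8, 0], "angular": [0, 0, 0], "grip": 0}, {"dp": [0, 3.9, 0], "angular": [0, 0, 0], "grip": 0}, {"dp": [0, 4.4, 0], "angular": [0, 0, 0], "grip": 0}, {"dp": [0, 4.4, 0], "angular": [0, 0, 0], "grip": 0}]'

```text
time_s: 12.48
position: [588.0, -163.5, 211.1]
ee_rot: [[0.118, 0.993, -0.001], [0.993, -0.118, 0.0], [0.0, -0.001, -1.0]]
contact_force: [-0.6, 0.4, -2.2]
grip_width: 0.103
gripper_force: 12.0
```

```bash
python3 - <<'E'
from h import *
np.set_printoptions(precision=1,suppress=True,linewidth=150)
s=observe();T=(s['position'],s['ee_rot']);print(s['time_s'],s['position'],s['contact_force'],s['gripper_force'])
im,d=save('wrist','w7'); it,dt=save('top','top7'); si,_=save('scene','s7')
P=pts('wrist',d,T); Q=(P-s['position'])@np.array(s['ee_rot']); Q[...,2]+=53
hsv=cv2.cvtColor(im,cv2.COLOR_RGB2HSV); br=(hsv[...,0]>8)&(hsv[...,0]<25)&(hsv[...,1]>140)&(d>0)&(P[...,2]>200)&(P[...,2]<285)&(abs(Q[...,0])<75)
q=Q[br]
for sg in(-1,1):
    w=q[q[:,0]*sg>0]
    for a in range(-40,100,10):
        k=w[(w[:,1]>=a)&(w[:,1]<a+10)]
        if len(k)>20: print(sg,a,len(k),'x',np.percentile(k[:,0],[5,95]),'z',np.percentile(k[:,2],[5,50,95]))
g=(im.max(2)<60)&(abs(Q[...,1])<9)&(abs(Q[...,2])<14)&(d>0); G=Q[g]; print('bar',len(G),G.min(0),G.max(0),np.median(G,0))
cv2.imwrite('pics/c7.png',np.hstack([cv2.resize(cv2.imread('pics/w7.png'),(400,300)),cv2.resize(cv2.imread('pics/s7.png')[70:310,60:380],(400,300))]))
E
```

```text
12.475 [ 588.  -163.5  211.1] [-0.6  0.4 -2.2] 11.999607682228088
-1 90 37 x [-35.3 -33.8] z [22.3 24.1 25.6]
1 -40 77 x [31.1 37.1] z [15.5 16.8 18.4]
1 -30 304 x [30.8 37.4] z [16.3 20.1 23.6]
1 -20 265 x [30.8 37.5] z [21.3 22.6 24.3]
1 -10 139 x [30.7 39.9] z [-3.1 22.5 24.4]
1 0 97 x [30.7 37.4] z [21.1 22.5 24.8]
1 10 485 x [31.1 37.6] z [-10.1  21.5  23.9]
1 20 587 x [31.4 37.7] z [-7.9 -2.1 24. ]
1 30 559 x [31.6 37.6] z [-3.5 -1.7 23.8]
1 40 563 x [31.6 37.6] z [-3.6 -1.5 23.8]
1 50 385 x [31.6 37.9] z [-3.4 -0.2 23.4]
1 60 244 x [31.4 37.8] z [21.4 22.5 25. ]
1 70 285 x [30.8 37.8] z [21.4 22.6 25. ]
1 80 272 x [30.7 37.5] z [21.2 22.5 24.4]
1 90 266 x [30.6 37.5] z [21.1 22.6 24.5]
bar 3406 [-49.7  -5.5 -14. ] [50.5  6.6 11.1] [13.1  0.7 -6.4]
```

View pics/c7.png

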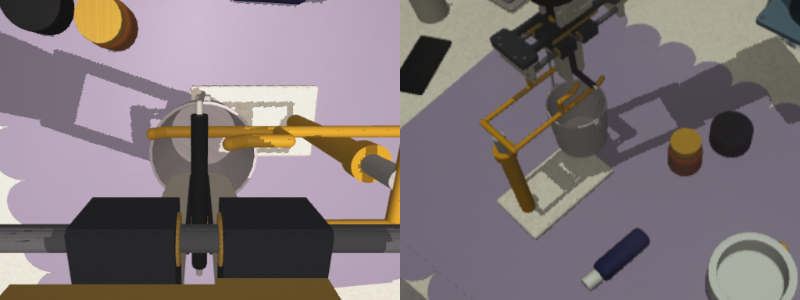

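The bar is above both prongs in the open stretch, with the rim below them. The gap to the prongs is about 17 mm. Lowering.

send_rows --rows '[{"dp": [0, 0, 0.3], "angular": [0, 0, 0], "grip": 0}, {"dp": [0, 0, 0.7], "angular": [0, 0, 0], "grip": 0}, {"dp": [0, 0, 1.1], "angular": [0, 0, 0], "grip": 0}, {"dp": [0, 0, 1.3], "angular": [0, 0, 0], "grip": 0}, {"dp": [0, 0, 1.3], "angular": [0, 0, 0], "grip": 0}]' --newtons 8

```text
time_s: 13.25
position: [587.8, -163.5, 198.0]
ee_rot: [[0.118, 0.993, -0.0], [0.993, -0.118, 0.0], [0.0, -0.001, -1.0]]
contact_force: [-0.8, 0.6, -2.9]
grip_width: 0.102
gripper_force: 8.0
```

send_rows --rows '[{"dp": [0, 0, 0.05], "angular": [0, 0, 0], "grip": 0}, {"dp": [0, 0, 0.1], "angular": [0, 0, 0], "grip": 0}, {"dp": [0, 0, 0.15], "angular": [0, 0, 0], "grip": 0}, {"dp": [0, 0, 0.2], "angular": [0, 0, 0], "grip": 0}, {"dp": [0, 0, 0.2], "angular": [0, 0, 0], "grip": 0}]'

```text
time_s: 13.88
position: [587.9, -163.5, 196.3]
ee_rot: [[0.118, 0.993, -0.0], [0.993, -0.118, 0.0], [0.0, -0.0, -1.0]]
contact_force: [-0.1, 0.1, -2.9]
grip_width: 0.103
gripper_force: 8.0
```

send_rows --rows '[{"dp": [0, 0, 0.05], "angular": [0, 0, 0], "grip": 0}, {"dp": [0, 0, 0.1], "angular": [0, 0, 0], "grip": 0}, {"dp": [0, 0, 0.15], "angular": [0, 0, 0], "grip": 0}, {"dp": [0, 0, 0.15], "angular": [0, 0, 0], "grip": 0}, {"dp": [0, 0, 0.15], "angular": [0, 0, 0], "grip": 0}]'

```text
time_s: 14.5
position: [588.0, -163.5, 194.9]
ee_rot: [[0.118, 0.993, 0.0], [0.993, -0.118, 0.0], [0.0, 0.0, -1.0]]
contact_force: [-0.3, 0.3, -2.8]
grip_width: 0.105
gripper_force: 8.0
```

send_rows --rows '[{"dp": [0, 0, 0.05], "angular": [0, 0, 0], "grip": 0}, {"dp": [0, 0, 0.1], "angular": [0, 0, 0], "grip": 0}, {"dp": [0, 0, 0.15], "angular": [0, 0, 0], "grip": 0}, {"dp": [0, 0, 0.15], "angular": [0, 0, 0], "grip": 0}, {"dp": [0, 0, 0.15], "angular": [0, 0, 0], "grip": 0}]'

```text
time_s: 15.12
position: [588.0, -163.5, 193.4]
ee_rot: [[0.118, 0.993, 0.0], [0.993, -0.118, -0.0], [-0.0, 0.0, -1.0]]
contact_force: [0.2, 0.6, -1.7]
grip_width: 0.099
gripper_force: 8.0
```

send_rows --rows '[{"dp": [0, 0, 0.05], "angular": [0, 0, 0], "grip": 0}, {"dp": [0, 0, 0.1], "angular": [0, 0, 0], "grip": 0}, {"dp": [0, 0, 0.1], "angular": [0, 0, 0], "grip": 0}, {"dp": [0, 0, 0.1], "angular": [0, 0, 0], "grip": 0}, {"dp": [0, 0, 0.1], "angular": [0, 0, 0], "grip": 0}]'

```text
time_s: 15.75
position: [588.0, -163.5, 192.4]
ee_rot: [[0.118, 0.993, 0.0], [0.993, -0.118, -0.0], [-0.0, 0.0, -1.0]]
contact_force: [-0.3, 0.6, -2.8]
grip_width: 0.103
gripper_force: 8.0
```

send_rows --rows '[{"dp": [0, 0, 0.05], "angular": [0, 0, 0], "grip": 0}, {"dp": [0, 0, 0.1], "angular": [0, 0, 0], "grip": 0}, {"dp": [0, 0, 0.1], "angular": [0, 0, 0], "grip": 0}, {"dp": [0, 0, 0.1], "angular": [0, 0, 0], "grip": 0}, {"dp": [0, 0, 0.1], "angular": [0, 0, 0], "grip": 0}]'

```text
time_s: 16.38
position: [588.0, -163.6, 191.5]
ee_rot: [[0.118, 0.993, 0.0], [0.993, -0.118, -0.0], [-0.0, 0.0, -1.0]]
contact_force: [0.1, -0.2, -1.0]
grip_width: 0.103
gripper_force: 8.0
```

send_rows --rows '[{"dp": [0, 0, 0.05], "angular": [0, 0, 0], "grip": 0}, {"dp": [0, 0, 0.1], "angular": [0, 0, 0], "grip": 0}, {"dp": [0, 0, 0.1], "angular": [0, 0, 0], "grip": 0}, {"dp": [0, 0, 0.1], "angular": [0, 0, 0], "grip": 0}, {"dp": [0, 0, 0.1], "angular": [0, 0, 0], "grip": 0}]'

```text
time_s: 17.0
position: [588.1, -163.7, 191.1]
ee_rot: [[0.118, 0.993, 0.001], [0.993, -0.118, -0.001], [-0.0, 0.001, -1.0]]
contact_force: [-1.8, 0.1, 5.4]
grip_width: 0.102
gripper_force: 8.0
```

```bash
python3 - <<'E'
from h import *
np.set_printoptions(precision=1,suppress=True,linewidth=150)
s=observe();T=(s['position'],s['ee_rot']);print(s['time_s'],s['position'],s['contact_force'],s['gripper_force'])
im,d=save('wrist','w8')
P=pts('wrist',d,T); Q=(P-s['position'])@np.array(s['ee_rot']); Q[...,2]+=53
hsv=cv2.cvtColor(im,cv2.COLOR_RGB2HSV); br=(hsv[...,0]>8)&(hsv[...,0]<25)&(hsv[...,1]>140)&(d>0)&(P[...,2]>200)&(P[...,2]<285)&(Q[...,0]>20)&(Q[...,0]<60)
for a in range(-40,100,10):
    k=Q[br&(Q[...,1]>=a)&(Q[...,1]<a+10)]
    if len(k)>20: print(a,np.percentile(k[:,2],[5,50,95]))
g=(im.max(2)<60)&(abs(Q[...,1])<9)&(abs(Q[...,2])<14)&(d>0)&(Q[...,0]>20); G=Q[g]
for a in range(20,55,5):
    k=G[(G[:,0]>=a)&(G[:,0]<a+5)]; print('bar',a,len(k), np.percentile(k[:,2],[5,50]) if len(k) else '')
E
```

```text
17.0 [ 588.1 -163.7  191.1] [-1.8  0.1  5.4] 8.000205606222153
-40 [-4.7 -3.2 -1.4]
-30 [-3.8 -0.   3.7]
-20 [1.2 2.5 4.4]
-10 [-3.4  2.5  4.6]
0 [1.  2.5 4.6]
10 [-30.1   1.4   4.1]
20 [-28.  -22.1   4.1]
30 [-23.6 -21.5   3.7]
40 [-23.5 -21.3   3.6]
50 [-23.4 -19.6   4. ]
60 [1.3 2.6 5. ]
70 [1.2 2.6 5.2]
80 [1.3 2.5 4.5]
90 [1.3 2.5 4.2]
bar 20 214 [-8.2 -6.7]
bar 25 220 [-8.3 -6.8]
bar 30 230 [-8.2 -6.8]
bar 35 227 [-8.1 -6.7]
bar 40 237 [-8.2 -6.8]
bar 45 243 [-8.1 -6.7]
bar 50 27 [-7.6 -5.9]
```

Contact felt at reported TCP z ≈ 191.3, so the prong axis is at about 235. I'll raise 2 mm to unload, then slide back under the keepers.

send_rows --rows '[{"dp": [0, 0, -0.1], "angular": [0, 0, 0], "grip": 0}, {"dp": [0, 0.1, -0.2], "angular": [0, 0, 0], "grip": 0}, {"dp": [0, 0.5, -0.2], "angular": [0, 0, 0], "grip": 0}, {"dp": [0, 1.0, -0.2], "angular": [0, 0, 0], "grip": 0}, {"dp": [0, 1.5, -0.2], "angular": [0, 0, 0], "grip": 0}]'

```text
time_s: 17.68
position: [603.2, -165.3, 191.9]
ee_rot: [[0.118, 0.993, -0.0], [0.993, -0.118, 0.0], [0.0, -0.0, -1.0]]
contact_force: [-0.4, -0.4, -3.2]
grip_width: 0.101
gripper_force: 8.0
```

send_rows --rows '[{"dp": [0, 0.6, 0], "angular": [0, 0, 0], "grip": 0}, {"dp": [0, 1.2, 0], "angular": [0, 0, 0], "grip": 0}, {"dp": [0, 1.7, 0], "angular": [0, 0, 0], "grip": 0}, {"dp": [0, 2.1, 0], "angular": [0, 0, 0], "grip": 0}, {"dp": [0, 2.4, 0], "angular": [0, 0, 0], "grip": 0}]'

```text
time_s: 18.3
position: [626.9, -168.1, 192.3]
ee_rot: [[0.118, 0.993, -0.0], [0.993, -0.118, 0.0], [0.0, -0.0, -1.0]]
contact_force: [-0.7, 0.6, -3.4]
grip_width: 0.103
gripper_force: 8.0
```

send_rows --rows '[{"dp": [0, 0.05, 0], "angular": [0, 0, 0], "grip": 0}, {"dp": [0, 0.1, 0], "angular": [0, 0, 0], "grip": 0}, {"dp": [0, 0.15, 0], "angular": [0, 0, 0], "grip": 0}, {"dp": [0, 0.2, 0], "angular": [0, 0, 0], "grip": 0}, {"dp": [0, 0.2, 0], "angular": [0, 0, 0], "grip": 0}]'

```text
time_s: 18.92
position: [628.7, -168.4, 192.4]
ee_rot: [[0.118, 0.993, 0.0], [0.993, -0.118, -0.0], [-0.0, 0.0, -1.0]]
contact_force: [-0.4, 0.2, -2.7]
grip_width: 0.102
gripper_force: 8.0
```

```bash
python3 - <<'E'
from h import *
np.set_printoptions(precision=1,suppress=True,linewidth=150)
s=observe();T=(s['position'],s['ee_rot']);print(s['time_s'],s['position'],s['contact_force'],s['gripper_force'])
im,d=save('wrist','w9')
P=pts('wrist',d,T); Q=(P-s['position'])@np.array(s['ee_rot']); Q[...,2]+=53
hsv=cv2.cvtColor(im,cv2.COLOR_RGB2HSV); br=(hsv[...,0]>8)&(hsv[...,0]<25)&(hsv[...,1]>140)&(d>0)&(P[...,2]>200)&(P[...,2]<285)&(Q[...,0]>20)&(Q[...,0]<60)
for a in range(-90,60,6):
    k=Q[br&(Q[...,1]>=a)&(Q[...,1]<a+6)]
    if len(k)>20: print(a,np.percentile(k[:,2],[5,50,95]))
cv2.imwrite('pics/c9.png',cv2.resize(cv2.imread('pics/w9.png')[100:300,150:400],(750,600),interpolation=2))
E
```

```text
18.925 [ 628.7 -168.4  192.4] [-0.4  0.2 -2.7] 7.999763935804367
-78 [-2.9 -1.8 -0.3]
-72 [-2.9 -0.8  2.1]
-66 [0.5 3.  5.6]
-60 [2.5 3.9 5.4]
-54 [2.7 3.9 5.7]
-48 [2.6 3.7 5.3]
-42 [2.4 3.9 6. ]
-36 [2.5 3.9 6.3]
-30 [-28.5   3.4   5.3]
-24 [-28.6 -25.4   5.2]
-18 [-25.2 -21.4   5.6]
-12 [-22.  -20.1   5.1]
-6 [-22.4 -20.8   3.7]
0 [-22.5 -21.1  -5.8]
6 [-22.3 -19.9   4.9]
12 [-21.9 -18.4   5.2]
18 [2.5 3.8 5.5]
24 [2.6 3.8 5.8]
30 [2.6 4.  6. ]
36 [2.6 4.  6.1]
42 [2.6 3.9 6.6]
48 [2.6 4.  6.6]
54 [2.6 3.9 6.7]
```

View pics/c9.png

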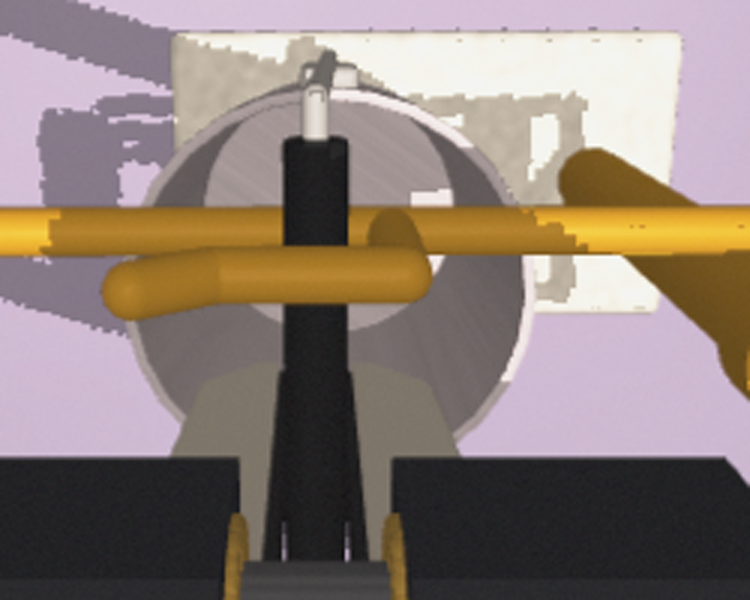

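Close-up: the bar (u≈283–348) is on the prong under the keeper roof. The upright stop at u≈370 is about 3–4 mm ahead.

send_rows --rows '[{"dp": [0, 0.05, 0], "angular": [0, 0, 0], "grip": 0}, {"dp": [0, 0.1, 0], "angular": [0, 0, 0], "grip": 0}, {"dp": [0, 0.15, 0], "angular": [0, 0, 0], "grip": 0}, {"dp": [0, 0.2, 0], "angular": [0, 0, 0], "grip": 0}, {"dp": [0, 0.2, 0], "angular": [0, 0, 0], "grip": 0}]'

```text
time_s: 19.6
position: [630.7, -168.6, 192.3]
ee_rot: [[0.118, 0.993, -0.0], [0.993, -0.118, -0.0], [-0.0, -0.0, -1.0]]
contact_force: [0.8, 0.2, -3.3]
grip_width: 0.104
gripper_force: 8.0
```

send_rows --rows '[{"dp": [0, 0.05, 0.05], "angular": [0, 0, 0], "grip": 0}, {"dp": [0, 0.1, 0.1], "angular": [0, 0, 0], "grip": 0}, {"dp": [0, 0.1, 0.1], "angular": [0, 0, 0], "grip": 0}, {"dp": [0, 0.1, 0.1], "angular": [0, 0, 0], "grip": 0}, {"dp": [0, 0.1, 0.1], "angular": [0, 0, 0], "grip": 0}]'

```text
time_s: 20.23
position: [631.6, -168.7, 191.4]
ee_rot: [[0.118, 0.993, -0.0], [0.993, -0.118, -0.0], [-0.0, -0.0, -1.0]]
contact_force: [-1.0, -0.1, -1.2]
grip_width: 0.103
gripper_force: 8.0
```

send_rows --rows '[{"dp": [0, 0.05, 0], "angular": [0, 0, 0], "grip": 0}, {"dp": [0, 0.05, 0], "angular": [0, 0, 0], "grip": 0}, {"dp": [0, 0.1, 0], "angular": [0, 0, 0], "grip": 0}, {"dp": [0, 0.1, 0], "angular": [0, 0, 0], "grip": 0}, {"dp": [0, 0.1, 0], "angular": [0, 0, 0], "grip": 0}]'

```text
time_s: 20.85
position: [632.2, -168.8, 191.4]
ee_rot: [[0.118, 0.993, -0.001], [0.993, -0.118, 0.0], [0.0, -0.001, -1.0]]
contact_force: [-5.0, -0.0, 1.1]
grip_width: 0.104
gripper_force: 8.0
```

send_rows --rows '[{"dp": [0, 0.03, 0], "angular": [0, 0, 0], "grip": 0}, {"dp": [0, 0.06, 0], "angular": [0, 0, 0], "grip": 0}, {"dp": [0, 0.08, 0], "angular": [0, 0, 0], "grip": 0}, {"dp": [0, 0.08, 0], "angular": [0, 0, 0], "grip": 0}, {"dp": [0, 0.08, 0], "angular": [0, 0, 0], "grip": 0}]'

```text
time_s: 21.48
position: [632.2, -168.8, 191.3]
ee_rot: [[0.118, 0.993, -0.002], [0.993, -0.118, 0.0], [0.0, -0.002, -1.0]]
contact_force: [-6.9, 1.4, 2.0]
grip_width: 0.104
gripper_force: 8.0
```

Stop contact felt (about 7 N). I'll ease off, then open slowly.

send_rows --rows '[{"dp": [0, -0.06, 0], "angular": [0, 0, 0], "grip": 0.5}, {"dp": [0, -0.12, 0], "angular": [0, 0, 0], "grip": 0.8}, {"dp": [0, -0.12, 0], "angular": [0, 0, 0], "grip": 1.0}, {"dp": [0, -0.12, 0], "angular": [0, 0, 0], "grip": 1.3}, {"dp": [0, -0.12, 0], "angular": [0, 0, 0], "grip": 1.6}]' --newtons 4

```text
time_s: 22.1
position: [633.2, -169.0, 191.7]
ee_rot: [[0.118, 0.993, 0.002], [0.993, -0.118, -0.001], [-0.0, 0.002, -1.0]]
contact_force: [0.4, 0.2, 0.1]
grip_width: 0.164
gripper_force: 0.0
```

send_rows --rows '[{"dp": [0, 0, 0], "angular": [0, 0, 0], "grip": 2.2}, {"dp": [0, 0, 0], "angular": [0, 0, 0], "grip": 3}, {"dp": [0, 0, 0], "angular": [0, 0, 0], "grip": 4}, {"dp": [0, 0, 0], "angular": [0, 0, 0], "grip": 4}, {"dp": [0, 0, 0], "angular": [0, 0, 0], "grip": 4}]'

```text
time_s: 22.72
position: [632.3, -168.8, 191.3]
ee_rot: [[0.118, 0.993, 0.0], [0.993, -0.118, -0.0], [-0.0, 0.0, -1.0]]
contact_force: [-0.7, -0.8, -1.0]
grip_width: 0.428
gripper_force: 0.0
```

send_rows --rows '[{"dp": [0, 0, -0.5], "angular": [0, 0, 0], "grip": 4}, {"dp": [0, 0, -1.5], "angular": [0, 0, 0], "grip": 4}, {"dp": [0, 0, -3], "angular": [0, 0, 0], "grip": 4}, {"dp": [0, 0, -5], "angular": [0, 0, 0], "grip": 4}, {"dp": [0, 0, -7], "angular": [0, 0, 0], "grip": 4}]'

```text
time_s: 23.35
position: [632.5, -168.9, 263.3]
ee_rot: [[0.118, 0.993, 0.001], [0.993, -0.118, -0.001], [-0.0, 0.001, -1.0]]
contact_force: [-0.8, 0.9, -0.1]
grip_width: 0.428
gripper_force: 0.0
```

```bash
python3 - <<'E'
from h import *
s=observe();print(s['time_s'],s['position'],s['contact_force'],s['grip_width'])
save('wrist','w10'); save('scene','s10')
cv2.imwrite('pics/c10.png',np.hstack([cv2.resize(cv2.imread('pics/w10.png'),(400,300)),cv2.resize(cv2.imread('pics/s10.png')[70:310,60:380],(400,300))]))
E
```

```text
23.35 [ 632.4608017  -168.89594976  263.30522554] [-0.81457619  0.86037967 -0.08572786] 0.4280842894015435
```

View pics/c10.png

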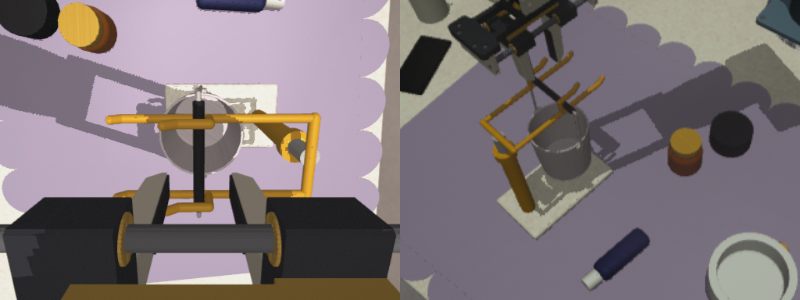

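The pail hangs upright under both keepers (bar at wrist u≈198 against the uprights) and the fingers are clear. One settling move, a position check, and then hand in.

send_rows --rows '[{"dp": [0, 0, -1], "angular": [0, 0, 0], "grip": 4}, {"dp": [0, 0, -2], "angular": [0, 0, 0], "grip": 4}, {"dp": [0, 0, -2], "angular": [0, 0, 0], "grip": 4}, {"dp": [0, 0, -2], "angular": [0, 0, 0], "grip": 4}, {"dp": [0, 0, -2], "angular": [0, 0, 0], "grip": 4}]'

```text
time_s: 24.08
position: [632.0, -168.7, 280.7]
ee_rot: [[0.118, 0.993, -0.001], [0.993, -0.118, 0.0], [0.0, -0.001, -1.0]]
contact_force: [0.8, 1.2, 1.2]
grip_width: 0.432
gripper_force: 0.0
```

send_rows --rows '[{"dp": [0, 0, 0], "angular": [0, 0, 0], "grip": 4}, {"dp": [0, 0, 0], "angular": [0, 0, 0], "grip": 4}, {"dp": [0, 0, 0], "angular": [0, 0, 0], "grip": 4}, {"dp": [0, 0, 0], "angular": [0, 0, 0], "grip": 4}, {"dp": [0, 0, 0], "angular": [0, 0, 0], "grip": 4}]'

```text
time_s: 24.7
position: [632.3, -168.8, 281.4]
ee_rot: [[0.118, 0.993, 0.0], [0.993, -0.118, -0.0], [-0.0, 0.0, -1.0]]
contact_force: [-0.5, -1.1, 0.3]
grip_width: 0.427
gripper_force: 0.0
```

```bash
python3 - <<'E'
from h import *
for i in range(2):
    s=observe(); im,d=get_image('wrist'); P=pts('wrist',d,(s['position'],s['ee_rot']))
    Q=(P-[632.2,-168.8,191.3])@Rdown(83.2); Q[...,2]+=53
    G=Q[(im.max(2)<60)&(abs(Q[...,1])<20)&(abs(Q[...,2])<10)&(abs(Q[...,0])<56)&(d>0)]
    print(s['time_s'],len(G),G.mean(0).round(1),np.percentile(G,[2,98],axis=0).round(1).tolist())
print(close_job())
E
```

```text
24.7 1344 [ 5.   0.4 -6.6] [[-37.4, -4.1, -8.6], [48.6, 4.7, -3.8]]
24.75 1346 [ 5.1  0.4 -6.6] [[-37.2, -4.0, -8.5], [48.7, 4.6, -3.9]]
the job is handed in; nothing more can be done
None
```

The pail is hanging still and upright on the stand, its grip on both prongs, under the keepers and against the stops; the job is handed in at about 25 s and no verdict came back.

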